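Brew a cup on the capsule coffee machine

TASK

A capsule is already in the coffee machine and a cup stands under its spout. With the closed fingers, push the raised capsule lever down flat, then press the red mains rocker over to on (its front half), and then press fully down and let go the key that fits the cup under the spout: the right key (big cup sign) for the tall green mug, the left key (small cup sign) for the little white espresso cup. Only push and press, gently, lifting nothing; leave the other key alone, do not press a key before the lever is down and the mains is on, and leave the cups, spoon, jar and bowl standing where they are.

Things in the scene. Friction and masses are not known exactly. Their poses are not given: they have to be found in the camera images.
- machine: cream coffee machine, fixed, 300 mm deep (x), 164 wide (y), 235 high; origin on the worktop under the middle of its footprint; -x points out of its front, +y to its left seen from the front. On the dark level deck along the front edge of its top (236 mm high), all 110 mm in front of the origin: small-cup key (y +52 mm), red rocker (y 0), large-cup key (y -52). The lever lies behind the deck
- lever_grip (a point): middle of the upper side of the dark rounded bar (13 mm thick, 80 mm wide) at the free front end of the capsule lever; it turns with the lever; 71 mm from the hinge line
- lever_hinge (a point): middle of the lever's hinge line, which is level and runs along the machine's y axis; 5 mm behind the machine's origin, 244 mm high
- lever (a joint): angle of the capsule lever, an aluminium paddle 80 mm wide: 0 = flat (closed, end stop), grows as its front end is raised, at most 1.05 rad; starts at 0.40 to 0.65. Stiff friction hinge: it stays where it is left; about 5 N at the bar moves it. The bar goes down and forward on an arc and can be pushed from above
- rocker_on (a point): on the upper face of the front half (on half, white dash) of the red rocker, 5 mm from its front end. The rocker is a shallow V, 42 mm long front to back, 24 wide, tipping about its middle, 16 mm behind this point. Off: the front half slopes up to the front, its end 6 mm above the level rear half. On: the front half is level, 244 mm high, and the rear half stands up
- rocker (a joint): angle of the mains rocker: 0 = off (its start), 0.30 rad = fully on (front half pressed down to its stop). It stays where it is left; about 3 N on the front half moves it
- key_small_top (a point): middle of the top of the small-cup key, the left one as seen from the front: white, 32 x 32 mm, small dark cup sign; top 243.5 mm high, 7 mm above the deck
- key_small (a joint): how far the small-cup key is pressed down: 0 = up, 0.0045 m = fully down. A spring brings it back up; it starts to move at about 2 N and takes about 5 N fully down
- key_large_top (a point): middle of the top of the large-cup key, the right one as seen from the front: white, 32 x 32 mm, big dark cup sign; top 243.5 mm high, 7 mm above the deck
- key_large (a joint): how far the large-cup key is pressed down: 0 = up, 0.0045 m = fully down; same spring as the small one
- spout (a point): lower end of the two steel coffee nozzles under the machine's head, 134 mm high, 85 mm in front of the machine's origin. The cup that is to be filled stands below it on the drip grid (within 15 mm of it sideways); the other cup is on the wooden board, more than 0.2 m away
- mug_mid (a point): half-way up on the axis of the loose tall mug, green above and white below: 78 mm across, 101 mm high, handle at its side. Not to be moved
- espresso_cup_mid (a point): half-way up on the axis of the loose small white espresso cup: 62 mm across, 58 mm high, with a handle. Not to be moved
- spoon: steel teaspoon, 137 mm long, lying loose on the light wooden board (170 x 210 mm, 18 mm thick) to the right of the machine; origin at its middle, underside. Not to be moved
- honey_jar: loose jar with black lid, 63 mm across, 94 mm high, left of the machine; origin at its foot. Not to be moved
- bowl: loose white bowl, 150 mm across, 67 mm high, at the left; origin at its foot. Not to be moved
Not all that is in view belongs to the job. Leave any orange look-alike of the part that bears mug_mid alone.

How it is judged:
By the outcome, as a careful person would: the job done as asked, in the order asked, and still so for the second after the job is handed in, with the robot touching nothing.
It also fails if it takes over 43 s, if anything falls off the work surface, if the arm or the gripper's body presses on something with over 40 N, if the wrist force passes 120 N, or if a joint passes its speed limit or range.

ROBOT

A 6-joint arm with a two-finger parallel gripper is mounted at the origin on a cart in front of the work surface, level with it; the furniture and walls round the work are solid. World frame = base frame: x ahead of the robot, y to its left, z up, the work surface at z = 0. Lengths are in m, angles in degrees, forces in N, time in s.
With the tool pointing down it reaches from about 0.325 to 0.85 m from the base axis. Payload 15.5 kg.
Tool frame: the origin (TCP) lies midway between the tips of the shut fingers; the grasp point (between the pads) lies 19 mm behind it; y points along the fingers, x is the direction in which the jaws open and shut, and the axes are right-handed (so a half turn about y gives the same grasp; the last joint's range is limited). The gripper opens to 91 mm and grips with 3 to 60 N. Pads are 32 mm wide; open, the fingers measure 118 mm over their backs; the gripper's body (76 mm by 178 mm) begins 60 mm behind the grasp point.
Start: joints at [-81.675, 28.281, 77.091, -0, 74.628, -5.472], TCP at [0.149, -0.607, 0.214] pointing down, gripper open.
Joint ranges: [-166.48, 166.48], [-47.26, 123.95], [12.59, 153.08], [-70.14, 250.14], [6.76, 159.57], [-176.63, 176.63]. Speed limits (degrees/s): [108.29, 108.29, 147.25, 172.46, 172.46, 172.46].

INTERFACE

Orientations are given as a 3x3 rotation matrix whose columns are the frame's x, y, z axes.
In Python, from bench import ctrl gives the robot as it stands. The module is installed in compiled form; this text tells all that it offers. Calls block until the motion is done:
- ctrl.goto(position, orientation): joint-space move of the TCP to a pose.
- ctrl.move_l(position, vel=0.15, ori=None, contact_N=None): straight line of the TCP; ori=None keeps the orientation; vel is the mean speed in m/s. With contact_N (N) it stops when the force on the tool has changed by that much, and returns True; else False.
- ctrl.movej(angles): joint-space move.
- ctrl.command_gripper(opening): opening from 0.0 (shut) to 1.0 (fully open); the grip force is fixed at half the most; returns when the fingers have stopped.
- ctrl.sleep(seconds).
- ctrl.ik(position, orientation): joint angles nearest the present ones, or None.
- ctrl.read_camera(name): name is "side" or "top"; returns the picture (400x640x3 uint8, blue, green, red); there is no depth.
- ctrl.camera_params(name): a dict with "fx", "fy", "cx", "cy" (pixels), "pose" (4x4, takes a point from camera to world coordinates). Camera axes: x right, y up, looking along -z (the intrinsics and any distortion apply to the point x, -y, -z); pixel columns grow to the right and rows downward; lengths in m; the calibration is good to about 2 mm. A picture is of the moment at which its call begins. camera_params takes no time and is no camera call.
A pose or a line that the arm cannot do raises ctrl.MotionError and nothing moves.
- ctrl.sign_off(): hands the job in, once; it reports no verdict.
Readings, each from a call of its own:
- ctrl.current_t(): time.
- ctrl.current_q(): joint angles.
- ctrl.current_dq(): joint speeds.
- ctrl.current_effort(): joint torques, N m.
- ctrl.current_tool_pos(): TCP position.
- ctrl.current_eef_rot(): TCP orientation.
- ctrl.current_contact_force(): force on the tool from outside, world axes, zero at the start.
- ctrl.current_wrist_torque(): the same for the moment, N m.
- ctrl.current_grip_width(): opening from 0.0 (shut) to 1.0 (fully open).
Only numpy, scipy, OpenCV 4.12 (cv2) and the standard library are available. Lean on these libraries where they do the work, as an engineer would, in place of code of your own. Each camera call takes 0.05 s, during which the arm holds its last target. There are 200 camera calls.

## Working session

There is one attempt and no reset: what is moved stays moved. The work goes in short steps, each a Python script; the robot and the scene stay as the last script left them, time stands still between calls to the robot, and variables do not carry over. Pictures are saved under pics/ and viewed, about 8 in all and at most 12, crops included, and the job is handed in when it is done.

```bash
mkdir -p pics
python3 - <<'E'
from bench import ctrl
import cv2,numpy as np
np.set_printoptions(precision=4,suppress=True)
for n in("side","top"):
    im=ctrl.read_camera(n);cv2.imwrite(f"pics/{n}0.png",im)
    p=ctrl.camera_params(n);print(n,p)
print(ctrl.current_t())
E
```

```text
side {'fx': 480.9117718150039, 'fy': 480.9117718150039, 'cx': 325.30237979911306, 'cy': 198.64115431871645, 'pose': array([[ 0.9971,  0.027 , -0.0715,  0.4026],
       [-0.0762,  0.43  , -0.8996, -1.3066],
       [ 0.0064,  0.9024,  0.4308,  0.7997],
       [ 0.    ,  0.    ,  0.    ,  1.    ]])}
top {'fx': 432.9293269120234, 'fy': 432.9293269120234, 'cx': 320.5295640708122, 'cy': 197.27044236819435, 'pose': array([[ 0.0032,  0.9858, -0.1681,  0.2855],
       [-0.9995,  0.0087,  0.0315,  0.0778],
       [ 0.0325,  0.1679,  0.9853,  1.4944],
       [ 0.    ,  0.    ,  0.    ,  1.    ]])}
0.1
```

View pics/side0.png

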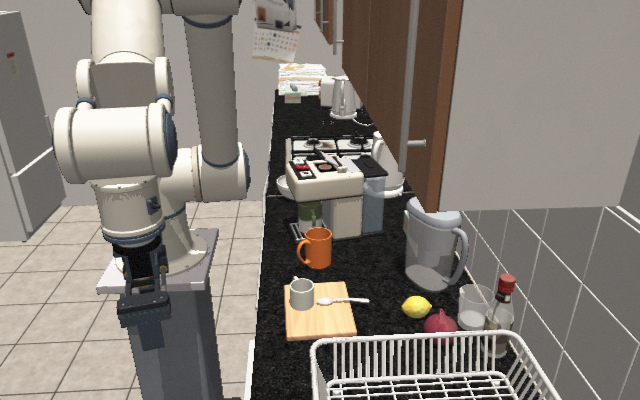

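View pics/top0.png

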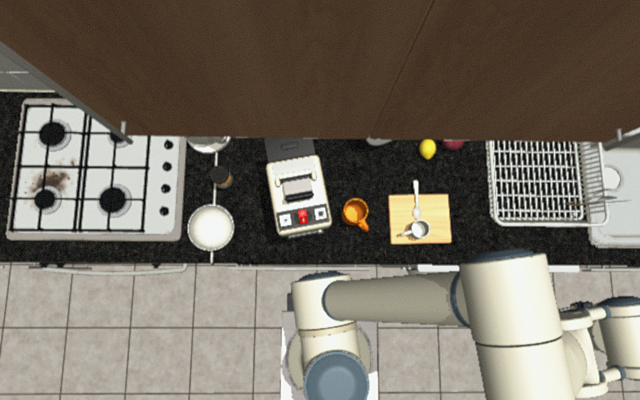

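The top view shows the machine around (298,195), with its deck on the robot side at row ~216: rocker at (304,216), keys at ~(284,220) and (321,212). In the side view the small white cup is on the board at (301,293), and something green is under the spout at (311,212). The orange mug at (318,247) is the decoy. Next is a close crop to check this.

Run:
```python
import cv2,numpy as np
s=cv2.imread("pics/side0.png")[130:245,270:390];t=cv2.imread("pics/top0.png")[145:245,255:345]
s=cv2.resize(s,(400,383),interpolation=cv2.INTER_CUBIC);t=cv2.resize(t,(345,383),interpolation=cv2.INTER_CUBIC)
cv2.imwrite("pics/crop0.png",np.hstack([s,t]))
```

```text
(no output)
```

View pics/crop0.png

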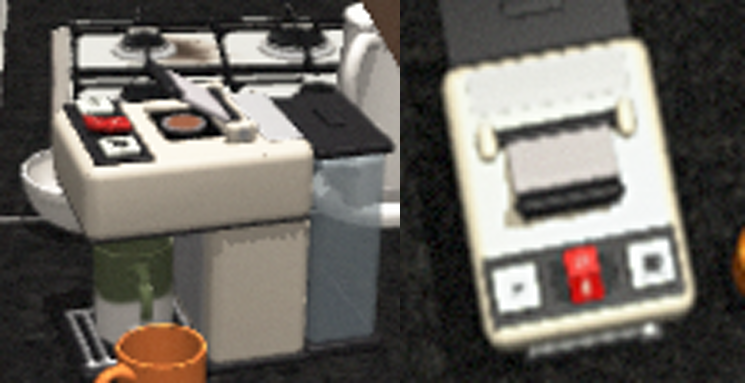

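The crop confirms it: the mug under the spout is green and white, so the large (right) key is wanted. It is at top px ~(321,212) and side px ~(306,174). The small key is at top ~(285,220), the rocker at ~(304,216), and the lever's dark bar at ~(299,197). Now I'll triangulate.

```bash
cat > h.py <<'E'
import cv2,numpy as np
from bench import ctrl
np.set_printoptions(precision=4,suppress=True)
def ray(n,uv):
    p=ctrl.camera_params(n);P=p["pose"]
    d=P[:3,:3]@np.array([(uv[0]-p["cx"])/p["fx"],-(uv[1]-p["cy"])/p["fy"],-1]);return P[:3,3],d/np.linalg.norm(d)
def plane(n,uv,z):
    o,d=ray(n,uv);return o+d*(z-o[2])/d[2]
def tri(a,b):
    o1,d1=ray("top",a);o2,d2=ray("side",b)
    s=np.linalg.lstsq(np.c_[d1,-d2],o2-o1,rcond=None)[0]
    p,q=o1+s[0]*d1,o2+s[1]*d2;return (p+q)/2,np.linalg.norm(p-q)
def proj(n,X):
    p=ctrl.camera_params(n);P=p["pose"];c=P[:3,:3].T@(np.asarray(X)-P[:3,3])
    return np.array([p["cx"]-p["fx"]*c[0]/c[2],p["cy"]+p["fy"]*c[1]/c[2]])
def comps(m,lo,hi,box):
    x0,y0,x1,y1=box
    n,_,st,ce=cv2.connectedComponentsWithStats(m[y0:y1,x0:x1].astype(np.uint8),connectivity=4)
    return [(st[i,4],st[i,2:4],ce[i]+[x0,y0]) for i in range(1,n) if lo<=st[i,4]<=hi]
E
python3 - <<'E'
from h import *
box={"top":(270,150,335,240),"side":(280,135,375,200)}
for n in("top","side"):
    im=cv2.imread(f"pics/{n}0.png").astype(int);b,g,r=im[...,0],im[...,1],im[...,2]
    print(n,"red");[print(c) for c in comps((r>130)&(g<90),4,400,box[n])]
    print("white");[print(c) for c in comps(im.min(2)>140,15,300,box[n])]
    print("dark");[print(c) for c in comps(im.max(2)<75,10,600,box[n])]
im=cv2.imread("pics/side0.png")
print(im[145:175,300:350].max(2))
E
```

```text
top red
(np.int32(100), array([11, 15], dtype=int32), array([302.52, 215.95]))
white
(np.int32(117), array([13, 13], dtype=int32), array([320.    , 212.8803]))
(np.int32(132), array([13, 13], dtype=int32), array([284.9621, 219.6667]))
dark
(np.int32(31), array([9, 7], dtype=int32), array([273.0968, 151.9677]))
(np.int32(16), array([9, 4], dtype=int32), array([282.875 , 150.6875]))
(np.int32(38), array([22,  5], dtype=int32), array([286.1842, 157.9474]))
(np.int32(11), array([6, 2], dtype=int32), array([272.2727, 160.4545]))
(np.int32(58), array([30,  9], dtype=int32), array([294.4655, 177.7414]))
(np.int32(162), array([28, 10], dtype=int32), array([298.6358, 196.4691]))
(np.int32(28), array([ 5, 11], dtype=int32), array([309.1429, 215.5714]))
(np.int32(38), array([ 5, 11], dtype=int32), array([295.8684, 217.7895]))
side red
(np.int32(43), array([14,  4], dtype=int32), array([301.9535, 166.3023]))
white
(np.int32(61), array([ 9, 10], dtype=int32), array([368.7377, 143.7869]))
(np.int32(147), array([20, 10], dtype=int32), array([301.3129, 145.4286]))
(np.int32(63), array([17,  9], dtyp
[... 702 characters left out ...]
.int32(338), array([23, 23], dtype=int32), array([365.9083, 165.3817]))
(np.int32(10), array([5, 5], dtype=int32), array([338.8, 163.4]))
(np.int32(124), array([27, 18], dtype=int32), array([300.3387, 172.0081]))
(np.int32(85), array([22, 10], dtype=int32), array([325.8706, 167.0588]))
(np.int32(32), array([24,  3], dtype=int32), array([352.4062, 196.0938]))
(np.int32(33), array([12,  4], dtype=int32), array([284.0303, 197.8485]))
(np.int32(23), array([18,  2], dtype=int32), array([330.8261, 198.5652]))
[[236 235 229 ... 223 167 162]
 [235 235 233 ... 234 227 198]
 [235 233 236 ... 235 234 233]
 ...
 [231 241 155 ... 251 251 249]
 [180 249 248 ... 252 252 252]
 [111 222 250 ... 251 251 251]]
```

```bash
cat >> h.py <<'E'
KL,KS,RK=[tri(*x) for x in(((320,212.9),(305.5,173.5)),((285,219.7),(298.8,159.9)),((302.5,216),(302,166.3)))]
_l,_s=[plane("top",uv,0.2435) for uv in((320,212.9),(285,219.7))]
Y=(_s-_l)*[1,1,0];Y/=np.linalg.norm(Y);X=np.array([Y[1],-Y[0],0])
O=((_s+_l)/2)*[1,1,0]+.11*X
R=np.c_[X,Y,[0,0,1]]
def W(x,y,z):return O+R@[x,y,z]
E
python3 - <<'E'
from h import *
for n,k in zip("KL KS RK".split(),(KL,KS,RK)):print(n,*k, "machine frame",R.T@(k[0]-O))
print("span",np.linalg.norm(_s-_l),"O",O,"yaw",np.degrees(np.arctan2(Y[0]*-1,Y[1])))
for n in("side","top"):
    im=cv2.imread(f"pics/{n}0.png");f=4;x0,y0=(275,130) if n=="side" else (260,150)
    v=cv2.resize(im[y0:y0+90,x0:x0+95],None,fx=f,fy=f,interpolation=cv2.INTER_CUBIC)
    pts=[W(-.11,y,.2435) for y in(-.052,.052)]+[W(-.126,0,.246)]+[W(-.005+0,0,.244)]
    pts=[W(-.11,-.052,.2435),W(-.11,.052,.2435),W(-.126,0,.248),W(.005,-.04,.244),W(.005,.04,.244)]
    for a in(.4,.525,.65):
        for y in(-.04,.04):pts.append(W(.005-.071*np.cos(a),y,.244+.071*np.sin(a)))
    for i,p in enumerate(pts):
        u=(proj(n,p)+.5-[x0,y0])*f;cv2.circle(v,tuple(int(c) for c in u),2,[(0,255,0),(255,0,0),(255,0,255),(0,160,255)][0 if i<5 else (i-5)//2+1],-1)
    cv2.imwrite(f"pics/o_{n}.png",v)
a,b=cv2.imread("pics/o_side.png"),cv2.imread("pics/o_top.png");cv2.imwrite("pics/ov.png",np.hstack([a,b]))
E
```

```text
KL [0.4509 0.0391 0.2417] 0.0039422491957697625 machine frame [-0.1117 -0.0515  0.2417]
KS [0.4315 0.1405 0.247 ] 9.141529571285627e-05 machine frame [-0.1105  0.0517  0.247 ]
RK [0.4415 0.09   0.245 ] 0.002911254894705031 machine frame [-0.1108  0.0003  0.245 ]Traceback (most recent call last):
  File "<stdin>", line 3, in <module>
NameError: name '_s' is not defined
```

Run:
```python
from h import *
print("O",O,"yaw",np.degrees(np.arctan2(-Y[0],Y[1])))
vs=[]
for n in("side","top"):
    im=cv2.imread(f"pics/{n}0.png");f=4;x0,y0=(275,130) if n=="side" else (260,150)
    v=cv2.resize(im[y0:y0+90,x0:x0+95],None,fx=f,fy=f,interpolation=cv2.INTER_CUBIC)
    pts=[W(-.11,-.052,.2435),W(-.11,.052,.2435),W(-.126,0,.248),W(.005,-.04,.244),W(.005,.04,.244)]
    for a in(.4,.525,.65):
        for y in(-.04,.04):pts.append(W(.005-.071*np.cos(a),y,.244+.071*np.sin(a)))
    for i,p in enumerate(pts):
        u=(proj(n,p)+.5-[x0,y0])*f;cv2.circle(v,tuple(int(c) for c in u),2,[(0,255,0),(255,0,0),(255,0,255),(0,160,255)][0 if i<5 else (i-5)//2+1],-1)
    vs.append(v)
cv2.imwrite("pics/ov.png",np.hstack(vs))
q0=ctrl.current_q()
Rt=lambda s:np.c_[s*Y,s*X,[0,0,-1]]  # tool x along machine y
for s in(1,-1):
  for nm,p in(("lever",W(-.06,0,.32)),("rock",W(-.126,0,.28)),("key",W(-.11,-.052,.28))):
    print(s,nm,p,ctrl.ik(p,Rt(s)))
print(ctrl.current_eef_rot())
```

```text
O [0.5501 0.1119 0.    ] yaw 11.502984955813108
1 lever [0.4913 0.0999 0.32  ] None
1 rock [0.4267 0.0868 0.28  ] None
1 key [0.4527 0.039  0.28  ] None
-1 lever [0.4913 0.0999 0.32  ] None
-1 rock [0.4267 0.0868 0.28  ] [  7.1602  58.2817  60.9004  -8.8526 150.5247  82.2784]
-1 key [0.4527 0.039  0.28  ] [  3.5554  59.5187  57.4352 -17.1188 151.9832  74.7887]
[[ 0.2385 -0.0002  0.9711]
 [-0.9711  0.0011  0.2385]
 [-0.0011 -1.      0.0001]]
```

View pics/ov.png

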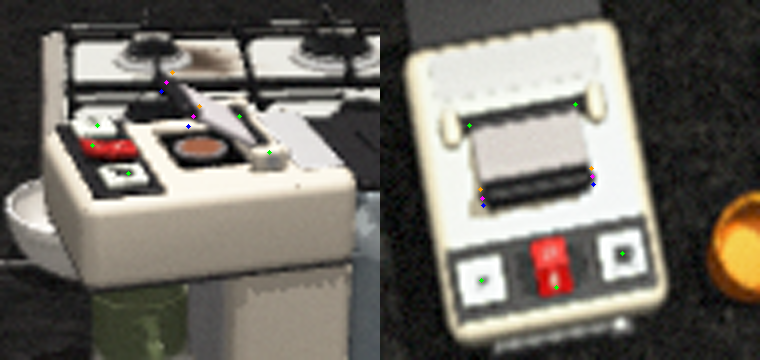

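The overlay agrees: keys and rocker land within ~2 mm, triangulated heights are 242–247 mm against 243.5 in the text, and the lever is near 0.6 rad. Tool y is the pointing axis, so I'm correcting the orientation. Next I shut the fingers, swing over and push the lever.

```bash
cat >> h.py <<'E'
RT=np.c_[-Y,[0,0,-1],X]
def st(m):print(m,"t",round(ctrl.current_t(),2),"m-frame",R.T@(ctrl.current_tool_pos()-O),"F",ctrl.current_contact_force())
E
python3 - <<'E'
from h import *
print(plane("top",(298,137),.5),plane("top",(298,137),.8))
for p in(W(-.062,0,.36),W(-.131,0,.28),W(-.11,-.052,.28)):print(ctrl.ik(p,RT))
ctrl.command_gripper(0.0);st("shut")
ctrl.move_l([.115,-.46,.38],vel=.3)
st("up")
ctrl.goto(W(-.062,0,.36),RT);st("over lever")
ctrl.move_l(W(-.062,0,.31),vel=.1)
print(ctrl.move_l(W(-.062,0,.238),vel=.03,contact_N=14));st("pushed")
cv2.imwrite("pics/push_top.png",ctrl.read_camera("top"))
E
```

```text
[0.6004 0.1002 0.5   ] [0.5054 0.0934 0.8   ]
[ 4.6401 11.1268 80.6136 -0.     88.2597 83.1371]
[ 3.5332  8.2997 96.8879 -0.     74.8124 82.0302]
[-2.6149 10.4363 94.1431 -0.     75.4206 75.8821]
shut t 1.47 m-frame [-0.5364 -0.6244  0.2139] F [0.049  0.96   0.3488]
up t 2.37 m-frame [-0.5404 -0.4739  0.3789] F [-0.5118  0.3379 -0.4502]
over lever t 4.76 m-frame [-0.062  -0.0007  0.36  ] F [-0.6201  0.0825 -1.0411]
True
pushed t 6.47 m-frame [-0.0631  0.      0.2858] F [-1.3932  0.1763  1.1209]
```

It stopped on first touch with the bar at z = 0.286, which matches ~0.6 rad. I'll keep pushing with a somewhat higher threshold.

Run:
```python
from h import *
for i in range(6):
    c=ctrl.move_l(W(-.064,0,.2405),vel=.025,contact_N=20);st(c)
    z=ctrl.current_tool_pos()[2]
    if not c or z<.2455:break
```

```text
True t 7.85 m-frame [-0.0644  0.      0.2504] F [-4.6384 -1.2207 15.0908]
True t 8.07 m-frame [-0.0643 -0.      0.2503] F [-6.4819 -0.502  21.324 ]
True t 8.28 m-frame [-0.0643  0.      0.2502] F [-8.0294 -0.4444 23.7769]
True t 8.49 m-frame [-0.0643 -0.      0.2502] F [-7.009  -0.487  23.3314]
True t 8.7 m-frame [-0.0643 -0.      0.2502] F [-7.0445 -0.9437 23.0909]
True t 8.91 m-frame [-0.0643  0.      0.2502] F [-8.4032 -0.8795 23.2672]
```

It went hard at z = 0.2502, which is the hinge height plus half the bar's thickness (0.2505), so the lever is at its flat stop. I'll lift, check with both cameras, and move over the rocker.

Run:
```python
from h import *
ctrl.move_l(W(-.064,0,.29),vel=.1);st("up")
ctrl.move_l(W(-.129,0,.29),vel=.1);st("over rocker")
s=ctrl.read_camera("side");t=ctrl.read_camera("top");cv2.imwrite("pics/s1.png",s);cv2.imwrite("pics/t1.png",t)
f=lambda im,x,y:cv2.resize(im[y:y+95,x:x+98],None,fx=4,fy=4,interpolation=cv2.INTER_CUBIC)
cv2.imwrite("pics/c1.png",np.hstack([f(s,270,125),f(t,255,150)]))
```

```text
up t 9.47 m-frame [-0.0642  0.      0.2894] F [-0.057  -0.3772 -0.3112]
over rocker t 10.27 m-frame [-0.1285 -0.0001  0.2901] F [ 0.7693 -0.1732  0.5842]
```

View pics/c1.png

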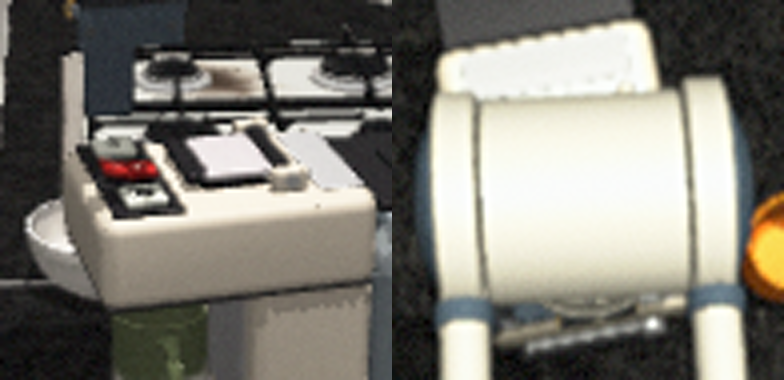

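The side view shows the lever lying flat at crop (225,158) and the rocker still off. Next is the rocker.

Run:
```python
from h import *
x=-.130
ctrl.move_l(W(x,0,.258),vel=.1);st("near")
for i in range(8):
    c=ctrl.move_l(W(x,0,.2405),vel=.015,contact_N=12);st(c)
    if not c or ctrl.current_tool_pos()[2]<.2445:break
cv2.imwrite("pics/s2p.png",ctrl.read_camera("side"))
ctrl.move_l(W(x,0,.29),vel=.1);st("up")
ctrl.move_l(W(-.09,-.052,.33),vel=.15)
s=ctrl.read_camera("side");cv2.imwrite("pics/s2.png",s)
f=lambda im:cv2.resize(im[145:190,275:345],None,fx=8,fy=8,interpolation=cv2.INTER_CUBIC)
cv2.imwrite("pics/c2.png",np.hstack([f(cv2.imread("pics/s1.png"))[:,:400],f(s)[:,:400]]))
```

```text
near t 10.83 m-frame [-0.1298 -0.      0.2581] F [-0.1967 -0.3651 -0.1458]
True t 11.73 m-frame [-0.1304  0.      0.2437] F [-2.1517 -0.3516 10.2308]
up t 12.4 m-frame [-0.1302  0.      0.2895] F [ 0.3799  0.0452 -0.0951]
```

View pics/c2.png

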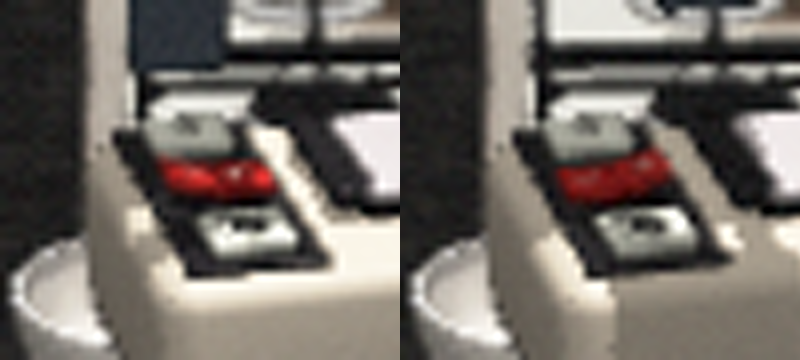

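The finger reached 0.2437 (on level 0.244) with a hard stop. In the picture the front half is now level and the rear half stands up (crop (655,160)), so the mains is on. Now the large key.

Run:
```python
from h import *
p=lambda z:W(-.11,-.052,z)
ctrl.move_l(p(.255),vel=.12);st("near")
for i in range(8):
    c=ctrl.move_l(p(.2365),vel=.012,contact_N=13);st(c)
    if not c or ctrl.current_tool_pos()[2]<.2393:break
ctrl.sleep(.3);st("hold")
cv2.imwrite("pics/s3p.png",ctrl.read_camera("side"))
ctrl.move_l(p(.34),vel=.1);st("up")
ctrl.move_l([.35,-.25,.36],vel=.3);ctrl.sleep(.5);st("clear")
for n in("side","top"):cv2.imwrite(f"pics/{n}3.png",ctrl.read_camera(n))
s,t=cv2.imread("pics/side3.png"),cv2.imread("pics/top3.png")
f=lambda im,x,y:cv2.resize(im[y:y+100,x:x+98],None,fx=4,fy=4,interpolation=cv2.INTER_CUBIC)
cv2.imwrite("pics/c3.png",np.hstack([f(s,270,140),f(t,255,145)]))
```

```text
near t 13.91 m-frame [-0.1096 -0.052   0.2555] F [ 0.2804 -0.3018 -0.1711]
True t 15.12 m-frame [-0.11   -0.052   0.2392] F [-2.2823 -0.8116  9.6677]
hold t 15.43 m-frame [-0.11   -0.052   0.2392] F [-2.0754  0.3097 10.4027]
up t 16.64 m-frame [-0.1103 -0.0519  0.3394] F [-0.5116  0.4633  0.0362]
clear t 18.32 m-frame [-0.2681 -0.3146  0.36  ] F [-0.4817 -0.5556  1.2297]
```

View pics/c3.png

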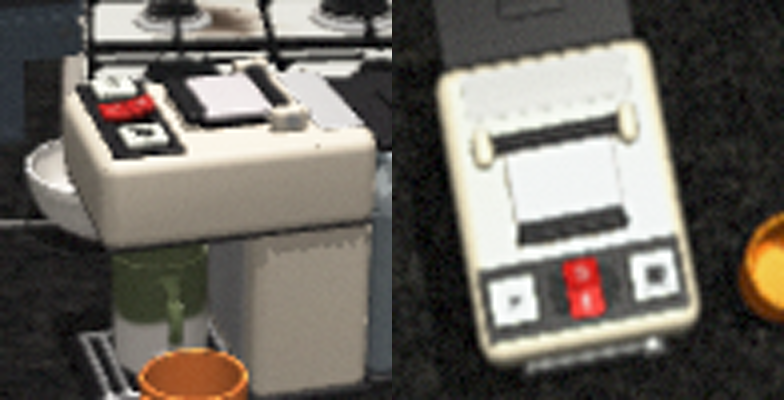

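View pics/side3.png

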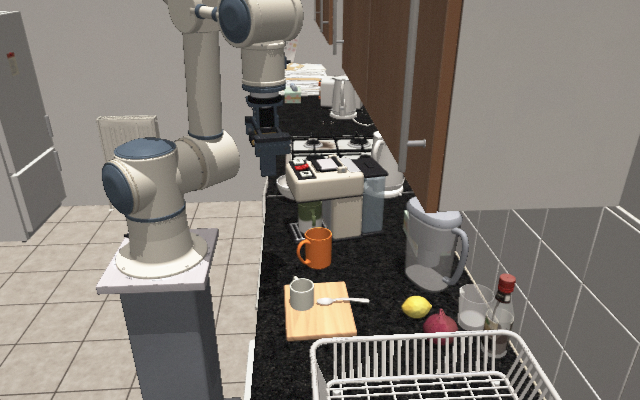

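Run:
```python
from h import *
a,b=cv2.imread("pics/top0.png"),cv2.imread("pics/top3.png")
for n,(x,y,w,h) in dict(bowl=(185,200,50,50),jar=(208,163,26,26),board=(388,180,64,66),orange=(340,195,32,38)).items():
    A,B=[cv2.cvtColor(i[y:y+h,x:x+w],cv2.COLOR_BGR2GRAY).astype(np.float32) for i in(a,b)]
    print(n,cv2.phaseCorrelate(A,B))
st("end");ctrl.sign_off()
```

```text
bowl ((0.032611217773382606, -0.006906246178349562), 0.9592362270355225)
jar ((0.37124242882492453, 0.5232611293117397), 1.00495641058201)
board ((0.17746177845859634, -0.08009566073979357), 0.5010966948337026)
orange ((-0.013569301070347706, -0.0020311012743299273), 0.8943883398547768)
end t 18.42 m-frame [-0.2682 -0.3147  0.36  ] F [ 0.9419 -0.2769 -1.0495]
the job is handed in; nothing more can be done
```

I pushed the lever down flat, pressed the mains rocker to on, then pressed the large-cup key once and let it go. The large key was the right one because the tall green mug stands under the spout. I handed the job in at 18.4 s, with the arm clear of everything.

**What the last checks showed**
- **Lever:** it stopped hard at z = 0.2502 (0.2505 expected when flat). Both cameras show it flat.
- **Rocker:** it stopped at z = 0.2437 (0.244 expected when on). The side view shows the rear half standing up.
- **Large key:** it was held at z = 0.2392 with a steady 10 N; full travel is 0.2390 and takes about 5 N. The last pictures show it back up, and the small key was not touched.
- **Forces:** the highest I read was about 25 N, at the lever's end stop.

**What did not fully agree**
- **First lever push:** it stopped on the first touch, so I continued with a higher contact threshold. The fingers then pressed the flat lever a few more times against its stop.
- **Key travel:** the key reading is 0.2 mm short of nominal, so full travel rests mainly on the force.
- **Loose things:** the top-view shift check gave under 0.1 px for the bowl and orange mug, 0.2 px with a weak match for the board (cup and spoon), and 0.4–0.5 px for the jar. I put the last two down to small patches and changed shadow, as the arm never went near the jar or board after the first swing. The mug under the spout was only checked by eye, and it looked unmoved.

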